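Post worn slicer blades into the blade safe

TASK

The blade cassettes of the vegetable slicer are worn out. Slide the slicer clamp's jaw open, lift out the cassette it holds, and push that one and every cassette lying on the cork mat through the slot of the blade safe so that each drops completely inside; leave the empty clamp with its jaw slid fully shut. Leave the mug, the tea box and the peeler where they are.

Things in the scene. Friction and masses are not known exactly. Their poses are not given: they have to be found in the camera images.
- safe: blade safe: fixed grey box, 142 mm deep (x = 0 to 142 mm), 78 mm wide, 161 mm high, closed but for one slot in its front, with a loading ledge before the slot. Origin on the worktop under the middle of the slot mouth; x points horizontally into the slot, z up. It stands left or right of the cork mat, the clamp on the other side
- safe_slot (a point): middle of the lower edge of the slot mouth, in the plane of the front face, 115 mm above the worktop, axes as the safe. Slot 54 mm wide (y), 19 mm high (z), in a 6 mm wall; upright front face for 27 mm above it. Nothing carries a cassette beyond the mouth: more than half in, it tips and slides down the sloping floor inside; push until its rear end is past the front face
- safe_ledge (a point): middle of the loading ledge's top, 50 mm in front of the slot mouth, level with the slot's lower edge, axes as the safe. The ledge is flat, 98 mm long (x), 90 mm wide (y). On it two guides, 16 mm high and 4 mm thick, flare from the slot's sides to 72 mm apart (centre lines) 24 mm in front of the slot
- clamp: slicer clamp, fixed: a dark steel bed 240 x 34 mm along x, top 30 mm above the worktop, on two feet 64 mm wide, with a fixed plain jaw at the +x end (face at x = 56 mm, 60 mm wide, up to 55 mm high) and a sliding jaw at the -x side. Origin on the worktop under the middle of the held cassette
- clamp_bed (a point): point on the bed's top, 30 mm above the clamp's origin, axes as the clamp. The held cassette lies here with its length along x, overhanging the bed by 6 mm at each side, so that it can be gripped across its 46 mm width
- jaw (a joint): travel of the sliding jaw in m: 0 = shut (its face 1 mm from the end of the held cassette, a lip reaching 8 mm over the cassette's end so that it cannot be lifted), 0.05 = fully open; it slides towards the clamp's -x and stays where it is left (about 2.5 N friction)
- jaw_tab (a point): top centre of the upright tab of the sliding jaw, 90 mm above the worktop; the tab is 16 mm thick along the clamp's x, 36 mm wide along y, and stands 38 mm above the jaw; pinch it across its thickness or push it. Axes as the clamp
- mat: cork drying mat, fixed on the worktop, 300 x 220 x 3 mm (its x, y, z), its length towards the robot's x; origin in the centre of its underside
- cassette_held: flat white plastic blade cassette, 110 x 46 x 14 mm (x, y, z), ribbed steel-coloured blade on top, about 90 g, same from either end; origin in the centre of its underside. Slides easily on the safe and on other cassettes. At first it lies in the clamp, held by the jaw
- cassette_0: flat white plastic blade cassette, 110 x 46 x 14 mm (x, y, z), ribbed steel-coloured blade on top, about 90 g, same from either end; origin in the centre of its underside. Slides easily on the safe and on other cassettes. At first it lies flat on the mat, its length roughly across it (towards the robot's y), or is absent
- cassette_1: flat white plastic blade cassette, 110 x 46 x 14 mm (x, y, z), ribbed steel-coloured blade on top, about 90 g, same from either end; origin in the centre of its underside. Slides easily on the safe and on other cassettes. At first it lies flat on the mat, its length roughly across it (towards the robot's y), or is absent
- cassette_2: flat white plastic blade cassette, 110 x 46 x 14 mm (x, y, z), ribbed steel-coloured blade on top, about 90 g, same from either end; origin in the centre of its underside. Slides easily on the safe and on other cassettes. At first it lies flat on the mat, its length roughly across it (towards the robot's y), or is absent
- mug: bystander: mug, 88 x 116 x 90 mm, origin in the centre of its underside; to be left alone
- tea_box: bystander: carton of tea, 69 x 124 x 87 mm, origin in the centre of its underside; to be left alone
- peeler: bystander: yellow peeler lying flat, 170 x 25 x 18 mm, origin in the centre of its underside; to be left alone
Things that resemble listed ones, but are neither listed nor needed, are in the scene too. What is shaped like the cassette_held but purple is not meant.

How it is judged:
By the outcome, as a careful person would: the job done as asked, in the order asked, and still so for the second after the job is handed in, with the robot touching nothing.
Of cassette_0, cassette_1, cassette_2 only 2 to 3 are there at a start; the rules pass over those that are not, and their reading is None.
At some moment in a run one of cassette_0, cassette_1, cassette_2 may be knocked a few centimetres aside while the robot is not near it.
Once in a run the grip may slacken for a moment while it holds something.
It also fails if it takes over 210 s, if anything falls off the work surface, if the arm or the gripper's body presses on something with over 40 N, if the wrist force passes 120 N, or if a joint passes its speed limit or range.

ROBOT

A 6-joint arm with a two-finger parallel gripper is mounted at the origin on a cart in front of the work surface, level with it; the furniture and walls round the work are solid. World frame = base frame: x ahead of the robot, y to its left, z up, the work surface at z = 0. Lengths are in m, angles in rad, forces in N, time in s.
With the tool pointing down it reaches from about 0.35 to 0.725 m from the base axis. Payload 6 kg.
Tool frame: the origin (TCP) lies at the very end of the fingers, on their centre line; the grasp point (between the pads) lies 19 mm behind it; z points along the fingers, y is the line along which they close (so a half turn about z gives the same grasp; the last joint's range is limited). The gripper opens to 85 mm and grips with 20 to 120 N. Pads are 22 mm wide; open, the fingers measure 114 mm over their backs; the gripper's body (76 mm by 85 mm) begins 54 mm behind the grasp point. The pads swing forward as they close: fully open they stand 13 mm farther back than shut.
Start: joints at [-0.875, 0.04, 0.085, 0, -1.615, -0.334], TCP at [0.212, -0.561, 0.231] pointing down, gripper open.
Joint ranges: [-2.56, 2.56], [-1.29, 2.01], [-1.08, 1.49], [-3.29, 1.98], [-2.81, -0.18], [-2.99, 2.99]. Speed limits (rad/s): [2.57, 2.57, 3.01, 3.14, 3.14, 3.14].

INTERFACE

Orientations are given as a rotation vector (axis times angle).
In Python, from cell import monitor, imaging, ticket, nets gives the robot as it stands.
- The arm moves only by the shell command python3 -m inch 'ROWS'. ROWS is JSON, a list of rows, each a list of 7 numbers: the shift along the tool's x, y, z in m, then the turn, a rotation vector about the tool's x, y, z in rad, then the opening, from 0 (shut) to 1 (fully open). In form: [[dx, dy, dz, ax, ay, az, grip], ...]. A call has 1 to 20 rows; each row shifts and turns the commanded pose from where the row before left it, along the tool's axes as they then stand; what a row does not reach is not made up. A row lasts 1/10 s, in which the tool goes at most 50 mm and 8.59 degrees, less where a joint would pass 70% of its speed; a pose out of reach is approached as far as the arm can. A call is refused whole if a number of a shift passes 0.05 or a number of a turn 0.15, either way. A call with a gripper value outside its range is refused whole. The fingers move at their own pace and stop on an object; the grip force is fixed at half the most. Time passes only in rows, so rows that do not move let the fingers close. It gives the time, the measured TCP pose, the force, the opening and the grip force at its end, in the units of the state.
- monitor.get_obs(): the state, without advancing time (a new reading comes with each control period).
- imaging.camera(name): name is "scene" or "side" or "wrist"; returns a dict with "pixels" (480x640x3 uint8, red, green, blue), "z_map" (480x640 float32, m along the optical axis (not along the pixel's ray), 0 where there is no reading), "camera_matrix" (3x3 intrinsics, pixels), "dist_coeffs" ([k1, k2, p1, p2, k3] as OpenCV has them; the pictures are not rectified), "extrinsics" (4x4, takes a point from camera to world coordinates). Camera axes: x right, y up, looking along -z (the intrinsics and any distortion apply to the point x, -y, -z); pixel columns grow to the right and rows downward; lengths in m; the calibration is good to about 2 mm. A picture is of the moment at which its call begins.
- ticket.hand_in(): hands the job in; it is judged then, once.
Trained networks look in a picture, given as the dict that the camera call returned (one of the last four; its "shot" number tells which), for a name from the list of things; names that differ only in an ending like _2 or _b are one class to them, and where a whole thing is asked for, a point or a joint stands for the part that bears it (a point fixed in the world has none). Each returns a list of dicts, best first, with "confidence" (0 to 1); they miss things now and then, are a little off and sometimes report something else, mostly with a low value. They report only what shows in the picture. A call takes as long as a camera call. They do not tell look-alikes from the thing itself.
- nets.masks_of(name, picture): "pixels" (480x640 bool, what is visible of it) and "rect" ([left, top, right, bottom] in pixels, round what is visible of it).
The state is a dict: "t": time; "qpos": joint angles; "qvel": joint speeds; "tau": joint torques, N m; "eef_pos": TCP position; "ee_rot": TCP orientation; "contact_force": force on the tool from outside, world axes, zero at the start; "wrist_torque": the same for the moment, N m; "gripper_width": opening from 0.0 (shut) to 1.0 (fully open); "gripper_force": force on a finger pad.
Only numpy, scipy, OpenCV 4.12 (cv2) and the standard library are available. Lean on these libraries where they do the work, as an engineer would, in place of code of your own. Each camera call takes 0.05 s, during which the arm holds its last target. There are 200 camera calls.

## Working session

There is one attempt and no reset: what is moved stays moved. The work goes in short steps, Python scripts to look and compute and a shell command to move; the robot and the scene stay as the last step left them, time stands still between calls to the robot, and variables do not carry over. Pictures are saved under pics/ and viewed, at most 14 in all, crops included, and the job is handed in when it is done.

```bash
ls; mkdir -p pics; cat > h.py <<'E'
import numpy as np, cv2
from cell import monitor, imaging, ticket, nets
from scipy.spatial.transform import Rotation as R
def pts(p, mask=None):
    """world points HxWx3 (nan where none)"""
    K=np.array(p["camera_matrix"]);D=np.array(p["dist_coeffs"]);T=np.array(p["extrinsics"])
    z=p["z_map"]; h,w=z.shape
    u,v=np.meshgrid(np.arange(w),np.arange(h))
    n=cv2.undistortPoints(np.stack([u,v],-1).reshape(-1,1,2).astype(np.float64),K,D).reshape(h,w,2)
    P=np.stack([n[...,0]*z,-n[...,1]*z,-z],-1)
    W=P@T[:3,:3].T+T[:3,3]; W[z<=0]=np.nan
    return W
def save(p,name): cv2.imwrite("pics/"+name,p["pixels"][...,::-1])
def rect(P):
    P=P[~np.isnan(P).any(1)]
    return cv2.minAreaRect(P[:,:2].astype(np.float32)*1000)
def obs():
    o=monitor.get_obs(); print({k:np.round(o[k],4).tolist() for k in ("t","eef_pos","ee_rot","contact_force","gripper_width","gripper_force","qpos")})
E
python3 - <<'E'
from h import *
obs()
for c in ("scene","side"):
    p=imaging.camera(c); save(p,c+"0.png"); W=pts(p); np.save(c+"0.npy",W)
    print(c,np.round(p["extrinsics"],3).tolist())
    for n in ("cassette_0","safe","clamp","jaw","mat","mug","tea_box","peeler"):
        for d in nets.masks_of(n,p):
            m=d["pixels"];P=W[m];P=P[~np.isnan(P).any(1)]
            if len(P)<10: continue
            r=rect(P)
            print(n,round(d["confidence"],2),np.round(d["rect"]).tolist(),"med",np.round(np.median(P,0),3),"zpc",np.round(np.percentile(P[:,2],[5,95]),3),np.round(r[0]),np.round(r[1]),round(r[2]),p["pixels"][m].mean(0).round())
E
```

```text
pics
{'t': 0.0, 'eef_pos': [0.2123, -0.5608, 0.2303], 'ee_rot': [0.5652, -3.0899, -0.0027], 'contact_force': [-0.7596, -0.218, -0.434], 'gripper_width': 0.9994, 'gripper_force': 0.0, 'qpos': [-0.8753, 0.0408, 0.0838, -0.0004, -1.6155, -0.3337]}
scene [[-0.661, 0.346, -0.666, -0.486], [-0.75, -0.329, 0.574, 0.823], [-0.021, 0.879, 0.477, 0.83], [0.0, 0.0, 0.0, 1.0]]
cassette_0 0.7 [280.0, 277.0, 326.0, 302.0] med [0.562 0.014 0.013] zpc [0.002 0.017] [570.   1.] [ 67. 133.] 7 [201. 195. 180.]
cassette_0 0.6 [330.0, 278.0, 376.0, 305.0] med [ 0.468 -0.069  0.013] zpc [0.001 0.017] [483. -84.] [132.  79.] 79 [202. 195. 178.]
cassette_0 0.57 [294.0, 256.0, 328.0, 274.0] med [ 0.639 -0.079  0.014] zpc [0.004 0.017] [645. -85.] [ 57. 114.] 4 [201. 197. 182.]
safe 0.95 [347.0, 181.0, 412.0, 265.0] med [ 0.596 -0.279  0.1  ] zpc [0.007 0.158] [ 517. -183.] [ 200. 1006.] 42 [108. 110. 101.]
clamp 0.65 [200.0, 293.0, 280.0, 362.0] med [0.488 0.238 0.034] zpc [0.002 0.082] [572. 219.] [ 86. 332.] 84 [109. 107.  99.]
jaw 0.76 [226.0, 306.0, 257.0, 333.0] med [0.491 0.236 0.051] zpc [0.034 0.087]
[... 1654 characters left out ...]
8 0.092] [507. 272.] [149.  42.] 85 [108. 104.  93.]
mat 0.78 [278.0, 234.0, 400.0, 299.0] med [ 0.605 -0.027  0.005] zpc [0.002 0.009] [ 556. -101.] [343. 304.] 85 [225. 165. 101.]
mug 0.24 [270.0, 202.0, 290.0, 223.0] med [0.495 0.216 0.056] zpc [0.038 0.092] [521. 282.] [181.  50.] 72 [108. 105.  93.]
tea_box 0.82 [414.0, 316.0, 479.0, 389.0] med [ 0.531 -0.5    0.074] zpc [0.01 0.09] [ 585. -446.] [204. 137.] 3 [181. 180. 151.]
tea_box 0.68 [279.0, 234.0, 400.0, 300.0] med [ 0.606 -0.032  0.005] zpc [0.002 0.01 ] [ 464. -259.] [777. 329.] 68 [222. 164. 101.]
peeler 0.72 [351.0, 376.0, 410.0, 420.0] med [ 0.349 -0.483  0.015] zpc [0.003 0.02 ] [ 373. -468.] [172.  36.] 17 [177. 148.  55.]
```

```bash
python3 - <<'E'
import cv2
a=cv2.imread("pics/scene0.png")[150:400,100:530]; b=cv2.imread("pics/side0.png")[180:440,220:560]
cv2.imwrite("pics/a.png",cv2.resize(a,None,fx=1.86,fy=1.86,interpolation=cv2.INTER_CUBIC))
cv2.imwrite("pics/b.png",cv2.resize(b,None,fx=2.3,fy=2.3,interpolation=cv2.INTER_CUBIC))
E
```

```text
(no output)
```

View pics/a.png

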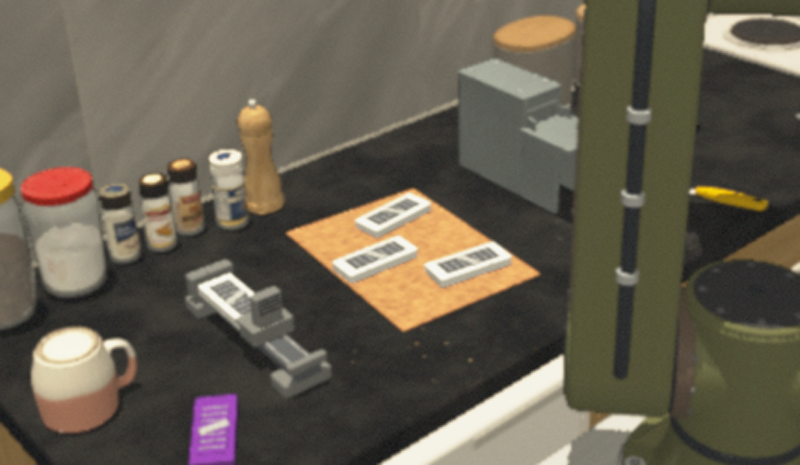

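View pics/b.png

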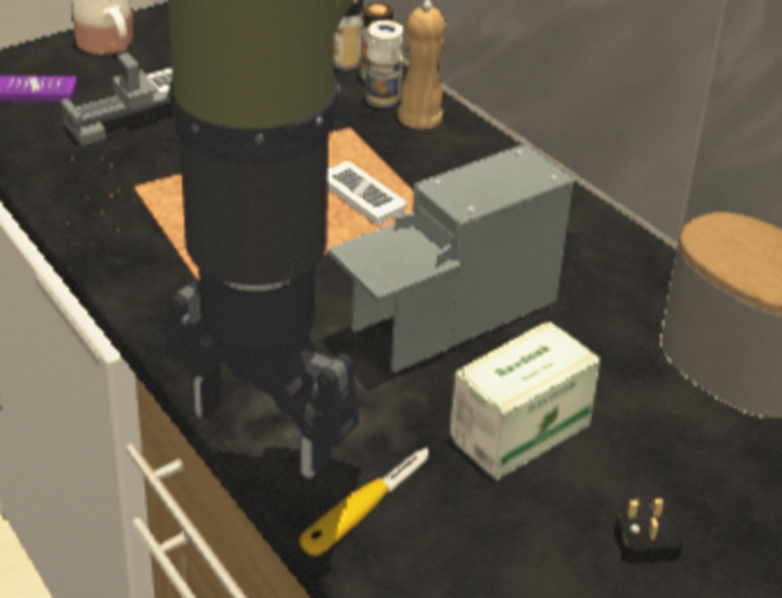

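```bash
python3 - <<'E'
from h import *
p=imaging.camera("wrist"); o=monitor.get_obs()
Rt=R.from_rotvec(o["ee_rot"]).as_matrix(); T=np.array(p["extrinsics"])
print("tool axes\n",Rt.round(3)); print("cam in tool pos",(Rt.T@(T[:3,3]-o["eef_pos"])).round(3),"\n",(Rt.T@T[:3,:3]).round(3)); print(p["camera_matrix"])
S=np.load("scene0.npy").reshape(-1,3);D=np.load("side0.npy").reshape(-1,3)
def box(P,lo,hi): return P[((P>lo)&(P<hi)).all(1)]
tab=np.median
for nm,P,lo,hi in [("table scene",S,(.4,.35,-.02),(.7,.4,.02)),("table side",D,(.35,-.4,-.02),(.42,-.3,.03)),
 ("safe top side",D,(.4,-.5,.150),(.85,-.1,.18)),("ledge side",D,(.4,-.5,.108),(.85,-.1,.126)),("safe top scene",S,(.4,-.5,.145),(.85,-.1,.18)),
 ("bed/cas",S,(.3,.1,.022),(.75,.4,.06)),("tab",S,(.3,.1,.078),(.75,.4,.1)),("tab side",D,(.3,.1,.078),(.75,.4,.1))]:
    Q=box(P,lo,hi)
    if len(Q)>5: r=rect(Q); print(nm,len(Q),"zmed",np.median(Q[:,2]).round(4),np.round(r[0]),np.round(r[1]),round(r[2],1))
E
```

```text
tool axes
 [[-0.935 -0.354 -0.   ]
 [-0.354  0.935  0.   ]
 [ 0.     0.    -1.   ]]
cam in tool pos [ 0.069 -0.001 -0.141] 
 [[-0.001  0.963  0.268]
 [ 1.     0.001 -0.   ]
 [-0.001  0.268 -0.963]]
[[380.0677961    0.         320.80188029]
 [  0.         380.0677961  244.24271263]
 [  0.           0.           1.        ]]
table scene 1501 zmed -0.0024 [549. 375.] [ 50. 299.] 90.0
table side 341 zmed 0.0018 [ 385. -350.] [69. 99.] 0.1
safe top side 1450 zmed 0.1625 [ 640. -315.] [ 84. 150.] 88.2
ledge side 1551 zmed 0.1169 [ 615. -365.] [124. 344.] 61.6
safe top scene 773 zmed 0.157 [ 641. -313.] [ 84. 153.] 88.0
bed/cas 1566 zmed 0.0408 [533. 291.] [189. 242.] 85.9
tab 120 zmed 0.0857 [497. 230.] [38. 20.] 87.1
tab side 70 zmed 0.0886 [519. 305.] [202.  24.] 74.7
```

```bash
python3 -m inch '[[0,0,-0.033,0,0,0.12,1],[0,0,-0.033,0,0,0.12,1],[0,0,-0.033,0,0,0.121,1],[-0.024,0.039,0,0,0,0,1],[-0.024,0.039,0,0,0,0,1],[-0.024,0.039,0,0,0,0,1],[-0.024,0.039,0,0,0,0,1],[-0.024,0.039,0,0,0,0,1],[-0.024,0.039,0,0,0,0,1],[-0.024,0.039,0,0,0,0,1],[0,0,0,0,0,0,1],[0,0,0,0,0,0,1]]'
python3 - <<'E'
from h import *
obs()
p=imaging.camera("wrist"); save(p,"w1.png"); W=pts(p); np.save("w1.npy",W)
P=W.reshape(-1,3);P=P[~np.isnan(P).any(1)]
def box(lo,hi): return P[((P>lo)&(P<hi)).all(1)]
for nm,lo,hi in [("table",(.3,-.6,-.02),(.8,.1,.001)),("safe top",(.4,-.5,.152),(.85,-.1,.18)),("ledge",(.4,-.5,.110),(.85,-.1,.122)),("guides",(.4,-.5,.126),(.6,-.1,.15))]:
    Q=box(lo,hi)
    if len(Q)>5: r=rect(Q); print(nm,len(Q),"zmed",np.median(Q[:,2]).round(4),np.round(r[0]),np.round(r[1]),round(r[2],1),cv2.boxPoints(r).round().tolist())
for d in nets.masks_of("cassette_0",p):
    Q=W[d["pixels"]];Q=Q[Q[:,2]>.01];r=rect(Q);print(d["confidence"],np.round(r[0]),np.round(r[1]),round(r[2],1),np.median(Q[:,2]))
E
```

```text
t: 2.15
eef_pos: [0.3807, -0.2871, 0.3305]
ee_rot: [-0.006, 3.141, -0.0]
contact_force: [-0.9, -0.7, 0.9]
gripper_width: 1.001
gripper_force: 0.0
{'t': 2.15, 'eef_pos': [0.3807, -0.2871, 0.3305], 'ee_rot': [-0.0055, 3.1412, -0.0003], 'contact_force': [-0.9239, -0.7425, 0.8568], 'gripper_width': 1.0011, 'gripper_force': 0.0, 'qpos': [-0.2214, -0.2527, -0.0031, 0.0001, -1.82, -1.3458]}
table 92586 zmed -0.0011 [ 550. -250.] [700. 500.] 90.0 [[300.0, -600.0], [800.0, -600.0], [800.0, 100.0], [300.0, 100.0]]
safe top 628 zmed 0.1589 [ 572. -316.] [78. 10.] 88.1 [[566.0, -355.0], [576.0, -355.0], [578.0, -278.0], [568.0, -277.0]]
ledge 6827 zmed 0.1138 [ 523. -315.] [ 90. 106.] 88.1 [[469.0, -358.0], [575.0, -361.0], [578.0, -272.0], [472.0, -268.0]]
guides 1047 zmed 0.1388 [ 560. -316.] [76. 29.] 87.2 [[544.0, -353.0], [573.0, -354.0], [577.0, -279.0], [548.0, -277.0]]
0.8 [473. -77.] [112.  47.] 78.4 0.0162187982191056
0.79 [ 527. -173.] [309.  43.] 20.3 0.016021425795972294
0.73 [570.   6.] [111.  48.] 84.9 0.01632564995749547
```

View pics/w1.png

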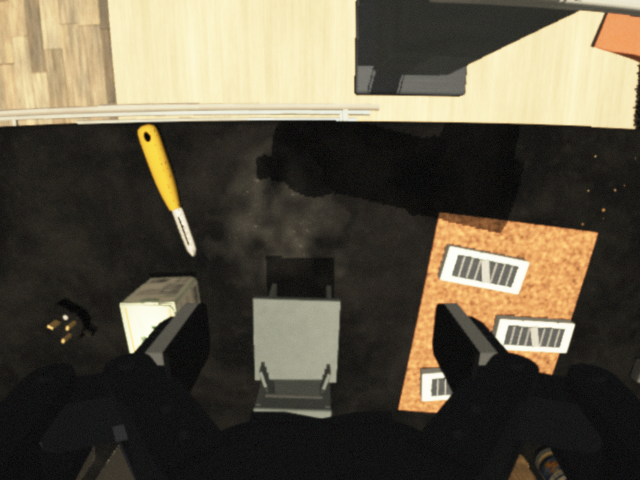

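```bash
python3 -m inch '[[0,0.047,0,0,0,0,1],[0,0.047,0,0,0,0,1],[0,0.047,0,0,0,0,1],[0,0.047,0,0,0,0,1],[0,0.047,0,0,0,0,0.5],[0,0.047,0,0,0,0,0.3],[0,0.047,0,0,0,0,0],[0,0.047,0,0,0,0,0],[0,0.047,0,0,0,0,0],[0,0.047,0,0,0,0,0],[0,0.047,0,0,0,0,0],[0,0,0,0,0,0,0],[0,0,0,0,0,0,0]]'
python3 - <<'E'
from h import *
obs()
p=imaging.camera("wrist"); save(p,"w2.png"); W=pts(p); np.save("w2.npy",W)
P=W.reshape(-1,3);P=P[~np.isnan(P).any(1)]
def box(lo,hi): return P[((P>lo)&(P<hi)).all(1)]
for nm,lo,hi in [("tab",(.4,.1,.080),(.7,.36,.1)),("jawtop",(.35,.1,.047),(.7,.36,.060)),("cas",(.35,.1,.040),(.7,.36,.0465)),("bed",(.35,.1,.024),(.7,.36,.034))]:
    Q=box(lo,hi)
    if len(Q)>5: r=rect(Q); print(nm,len(Q),"zmed",np.median(Q[:,2]).round(4),np.round(r[0]),np.round(r[1]),round(r[2],1),cv2.boxPoints(r).round().tolist())
for d in nets.masks_of("cassette_0",p):
    Q=W[d["pixels"]];Q=Q[Q[:,2]>.01];r=rect(Q);print(d["confidence"],np.round(r[0]),np.round(r[1]),round(r[2],1),np.median(Q[:,2]))
E
```

```text
t: 3.55
eef_pos: [0.3802, 0.2288, 0.3298]
ee_rot: [0.001, -3.141, 0.002]
contact_force: [0.0, -1.1, -0.0]
gripper_width: 0.001
gripper_force: 0.0
{'t': 3.55, 'eef_pos': [0.3802, 0.2288, 0.3298], 'ee_rot': [0.0006, -3.1407, 0.0024], 'contact_force': [0.0301, -1.0643, -0.0426], 'gripper_width': 0.0009, 'gripper_force': 0.0, 'qpos': [1.0006, -0.3399, -0.0726, 0.0001, -1.8399, -2.571]}
jawtop 317 zmed 0.0514 [567. 227.] [ 55. 165.] 89.3 [[484.0, 200.0], [649.0, 198.0], [650.0, 253.0], [485.0, 255.0]]
cas 365 zmed 0.0413 [521. 225.] [ 55. 222.] 84.6 [[408.0, 208.0], [629.0, 187.0], [634.0, 242.0], [413.0, 262.0]]
bed 1457 zmed 0.029 [449. 230.] [51. 76.] 86.7 [[409.0, 207.0], [486.0, 203.0], [488.0, 253.0], [412.0, 258.0]]
0.82 [474. -76.] [112.  48.] 79.2 0.01588783840808733
0.62 [503.  92.] [100. 324.] 36.2 0.01592274535325705
0.55 [534.  33.] [ 78. 444.] 38.7 0.015872318442844258
```

View pics/w2.png

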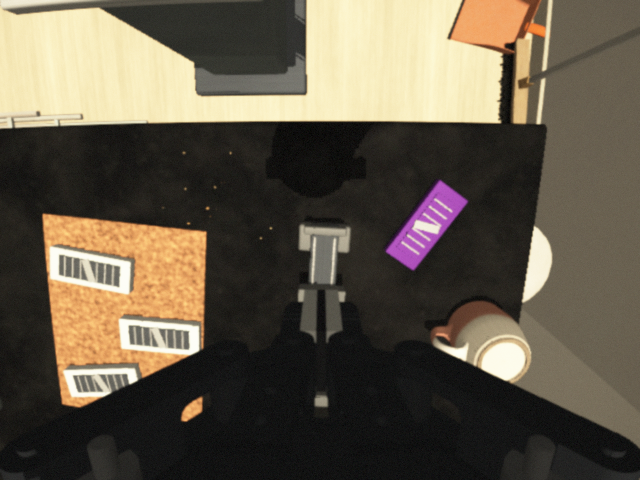

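```bash
python3 -m inch '[[-0.038,0,0,0,0,0,0],[-0.038,0,0,0,0,0,0],[-0.038,0,0.03,0,0,0,0],[-0.038,0,0.03,0,0,0,0],[0,0,0.045,0,0,0,0],[0,0,0.045,0,0,0,0],[0,0,0.045,0,0,0,0],[0,0,0.035,0,0,0,0],[0,0,0.02,0,0,0,0],[0,0,0.015,0,0,0,0],[0,0,0,0,0,0,0],[0,0,0,0,0,0,0]]'
```

```text
t: 4.85
eef_pos: [0.5326, 0.2288, 0.0668]
ee_rot: [0.0, 3.14, 0.001]
contact_force: [-0.8, 0.1, 0.8]
gripper_width: -0.005
gripper_force: 0.0
```

```bash
python3 - <<'E'
from h import *
P=np.load("w2.npy")
for c in ("scene","side"):
    p=imaging.camera(c); W=pts(p); np.save(c+"1.npy",W); save(p,c+"1.png")
s=cv2.imread("pics/scene1.png")[270:390,180:330]; t=cv2.imread("pics/side1.png")[180:270,220:340]
a=cv2.resize(s,(750,600)); b=cv2.resize(t,(400,300))
cv2.imwrite("pics/c.png",np.hstack([cv2.resize(a,(400,320)),np.vstack([b,np.zeros((20,400,3),np.uint8)])]))
E
```

```text
(no output)
```

View pics/c.png

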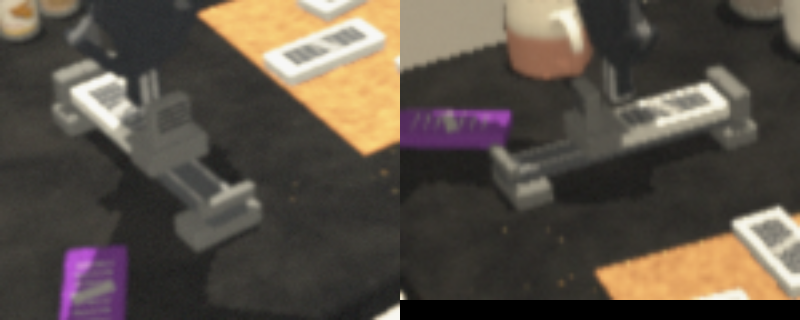

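```bash
python3 -m inch '[[0.006,0,0,0,0,0,0],[0.008,0,0,0,0,0,0],[0.008,0,0,0,0,0,0],[0.008,0,0,0,0,0,0],[0.008,0,0,0,0,0,0],[0.008,0,0,0,0,0,0],[0.008,0,0,0,0,0,0],[0.006,0,0,0,0,0,0],[0,0,0,0,0,0,0]]'; python3 -m inch '[[0.002,0,0,0,0,0,0],[0.002,0,0,0,0,0,0],[0,0,0,0,0,0,0]]'
```

```text
t: 5.85
eef_pos: [0.4706, 0.2287, 0.0651]
ee_rot: [0.002, -3.14, 0.001]
contact_force: [-0.9, 0.2, -0.4]
gripper_width: -0.004
gripper_force: 0.0
t: 6.15
eef_pos: [0.4683, 0.2288, 0.065]
ee_rot: [-0.001, 3.141, -0.001]
contact_force: [7.1, 0.3, -1.2]
gripper_width: -0.002
gripper_force: 2.9
```

```bash
python3 -m inch '[[0.002,0,0,0,0,0,0],[0.002,0,0,0,0,0,0],[0,0,0,0,0,0,0]]'
```

```text
t: 6.45
eef_pos: [0.4677, 0.2288, 0.0653]
ee_rot: [0.001, 3.133, 0.001]
contact_force: [25.6, 0.4, -12.7]
gripper_width: 0.002
gripper_force: 13.1
```

```bash
python3 -m inch '[[-0.006,0,0,0,0,0,0],[-0.01,0,-0.03,0,0,0,0],[0.02,0,-0.045,0,0,0,0.4],[0.035,0,-0.045,0,0,0,0.75],[0.035,0,-0.04,0,0,0,0.75],[0,0,0,0,0,0,0.75],[0,0,0,0,0,0,0.75]]'
python3 - <<'E'
from h import *
p=imaging.camera("wrist"); save(p,"w3.png"); W=pts(p); np.save("w3.npy",W)
P=W.reshape(-1,3);P=P[~np.isnan(P).any(1)]
def box(lo,hi): return P[((P>lo)&(P<hi)).all(1)]
for nm,lo,hi in [("tab",(.4,.1,.080),(.7,.36,.095)),("cas",(.46,.17,.040),(.61,.29,.0465)),("bed",(.35,.15,.024),(.7,.30,.034))]:
    Q=box(lo,hi)
    if len(Q)>5: r=rect(Q); print(nm,len(Q),"zmed",np.median(Q[:,2]).round(4),np.round(r[0]),np.round(r[1]),round(r[2],1),cv2.boxPoints(r).round().tolist())
for d in nets.masks_of("cassette_0",p):
    Q=W[d["pixels"]];Q=Q[Q[:,2]>.01];zm=np.median(Q[:,2]);Q=Q[abs(Q[:,2]-zm)<.005];r=rect(Q);print(d["confidence"],d["rect"],np.round(r[0]),np.round(r[1]),round(r[2],1),zm)
E
```

```text
t: 7.15
eef_pos: [0.3955, 0.2293, 0.2182]
ee_rot: [-0.003, 3.142, 0.003]
contact_force: [0.2, 1.1, -1.1]
gripper_width: 0.749
gripper_force: 0.0
tab 1034 zmed 0.0884 [449. 230.] [36. 18.] 87.2 [[438.0, 212.0], [457.0, 212.0], [459.0, 248.0], [440.0, 248.0]]
cas 3055 zmed 0.0431 [558. 224.] [46. 77.] 87.0 [[518.0, 203.0], [595.0, 199.0], [597.0, 245.0], [521.0, 249.0]]
bed 1841 zmed 0.0289 [466. 230.] [ 55. 112.] 88.0 [[409.0, 204.0], [521.0, 200.0], [523.0, 255.0], [411.0, 259.0]]
0.89 [1.4, 405.2, 89.3, 431.8] [634. -90.] [111.  17.] 87.6 0.015314938996032479
0.73 [62.3, 344.8, 155.3, 373.2] [547.  -2.] [23. 97.] 9.8 0.01512203260981504
0.57 [2.1, 260.4, 83.0, 319.9] [476. -62.] [85. 48.] 78.6 0.015868812278176547
```

View pics/w3.png

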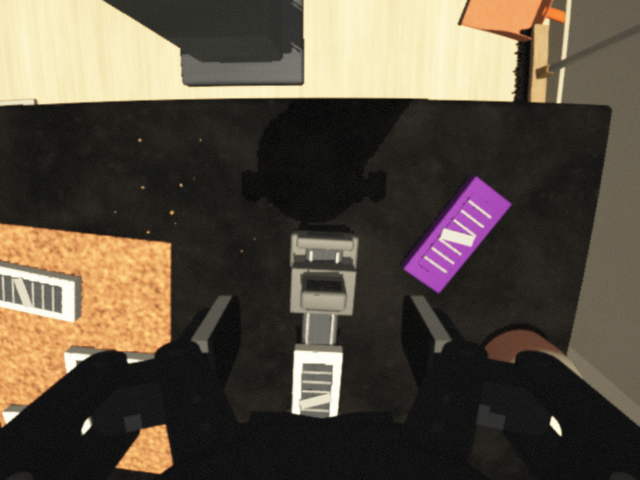

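```bash
python3 -m inch '[[0,0,0,0,0,0.05,0.75],[-0.037,0.001,0,0,0,0,0.75],[-0.037,0.001,0,0,0,0,0.75],[-0.037,0.001,0,0,0,0,0.75],[-0.0375,0.0005,0.03,0,0,0,0.75],[0,0,0.04,0,0,0,0.75],[0,0,0.04,0,0,0,0.75],[0,0,0.03,0,0,0,0.75],[0,0,0,0,0,0,0.75],[0,0,0,0,0,0,0.75]]'
```

```text
t: 8.25
eef_pos: [0.5446, 0.2244, 0.0767]
ee_rot: [-0.078, -3.139, 0.004]
contact_force: [-0.2, 0.5, 1.1]
gripper_width: 0.75
gripper_force: 0.0
```

```bash
python3 - <<'E'
from h import *
p=imaging.camera("wrist"); save(p,"w4.png"); W=pts(p)
P=W.reshape(-1,3);P=P[~np.isnan(P).any(1)]
Q=P[((P>(.46,.17,.040))&(P<(.61,.29,.0465))).all(1)];r=rect(Q);print(len(Q),cv2.boxPoints(r).round().tolist(),r[2])
E
```

```text
14413 [[519.0, 203.0], [610.0, 198.0], [612.0, 244.0], [521.0, 249.0]] 86.78336334228516
```

View pics/w4.png

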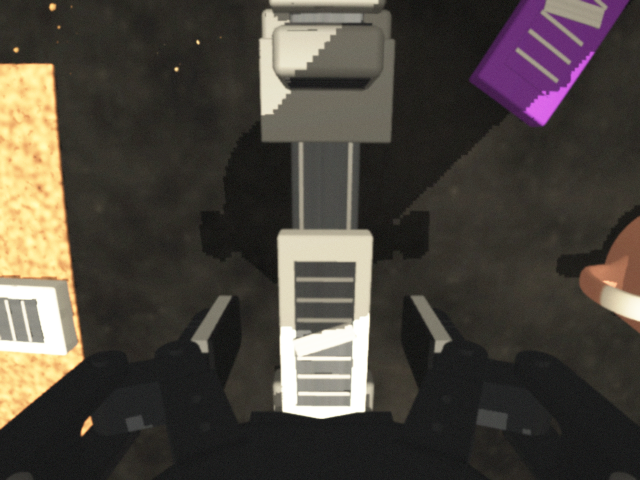

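```bash
python3 -m inch '[[0,0,0.025,0,0,0,0.75],[0,0,0.022,0,0,0,0.75],[0,0,0,0,0,0,0.75],[0,0,0,0,0,0,0],[0,0,0,0,0,0,0],[0,0,0,0,0,0,0],[0,0,0,0,0,0,0],[0,0,0,0,0,0,0]]'
```

```text
t: 9.1
eef_pos: [0.546, 0.226, 0.0333]
ee_rot: [0.076, 3.137, 0.003]
contact_force: [-1.4, -0.5, 6.5]
gripper_width: 0.517
gripper_force: 62.0
```

```bash
python3 -m inch '[[0,0,-0.02,0,0,0,0],[0,0,-0.04,0,0,0,0],[0,0,-0.04,0,0,0,0],[0,0,-0.04,0,0,0,0],[0,0,-0.03,0,0,0,0],[0.003,-0.02,-0.02,0,0,0,0],[0.006,-0.04,0,0,0,0,0],[0.006,-0.04,0,0,0,0,0],[0.006,-0.04,0,0,0,0,0],[0.006,-0.04,0,0,0,0,0],[0.006,-0.04,0,0,0,0,0],[0.006,-0.04,0,0,0,0,0],[0.006,-0.04,0,0,0,0,0],[0.006,-0.04,0,0,0,0,0],[0.006,-0.04,0,0,0,0,0],[0.006,-0.04,0,0,0,0,0],[0.006,-0.04,0,0,0,0,0],[0.006,-0.04,0,0,0,0,0],[0.006,-0.04,0,0,0,-0.017,0],[0,0,0,0,0,0,0]]'
```

```text
t: 11.1
eef_pos: [0.4356, -0.3136, 0.2205]
ee_rot: [-0.058, -3.14, 0.001]
contact_force: [-0.5, -0.3, -0.8]
gripper_width: 0.517
gripper_force: 61.5
```

```bash
cat >> h.py <<'E'
def inhand(p=None):
    p=p or imaging.camera("wrist"); o=monitor.get_obs(); W=pts(p); Rt=R.from_rotvec(o["ee_rot"]).as_matrix()
    L=(W-np.array(o["eef_pos"]))@Rt   # tool frame
    px=p["pixels"].astype(int); m=(abs(L[...,1])<.04)&(L[...,0]>-.1)&(L[...,0]<.12)&(abs(L[...,2])<.04)&(px.min(-1)>110)
    Q=L[m]; 
    if len(Q)<30: print("nothing in hand",len(Q)); return p
    print("in hand n",len(Q),"x",np.percentile(Q[:,0],[1,99]).round(4),"y",np.percentile(Q[:,1],[1,50,99]).round(4),"z",np.percentile(Q[:,2],[2,50,98]).round(4), "rect",np.round(rect(Q)[2],1))
    return p
def safeedge(p):
    W=pts(p);P=W.reshape(-1,3);P=P[~np.isnan(P).any(1)]
    for lo,hi in [((.4,-.5,.150),(.85,-.15,.175)),((.4,-.5,.108),(.85,-.15,.120))]:
        Q=P[((P>lo)&(P<hi)).all(1)]
        if len(Q)>20: print("safe",np.median(Q[:,2]).round(4),cv2.boxPoints(rect(Q)).round().tolist())
E
python3 - <<'E'
from h import *
p=inhand(); safeedge(p); save(p,"w5.png")
E
```

```text
in hand n 9676 x [-0.0405  0.0256] y [-0.0251 -0.0037  0.0194] z [-0.0109 -0.0095 -0.0081] rect 0.7
safe 0.1139 [[472.0, -273.0], [570.0, -278.0], [570.0, -272.0], [472.0, -267.0]]
```

View pics/w5.png

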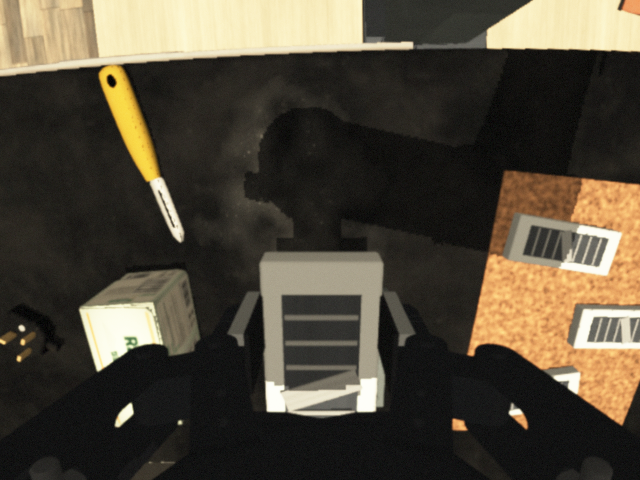

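```bash
python3 -m inch '[[-0.0117,0.0025,0.03,0,0,0,0],[-0.0118,0.0025,0.03,0,0,0,0],[0,0,0.02,0,0,0,0],[0,0,0.01,0,0,0,0],[0,0,0.01,0,0,0,0],[0,0,0,0,0,0,0],[0,0,0,0,0,0,0]]'; python3 - <<'E'
from h import *
inhand()
E
```

```text
t: 11.85
eef_pos: [0.4612, -0.306, 0.1216]
ee_rot: [0.05, 3.14, -0.001]
contact_force: [0.2, -0.2, -0.6]
gripper_width: 0.52
gripper_force: 61.5
in hand n 14019 x [-0.052   0.0256] y [-0.0308 -0.0003  0.0283] z [-0.0111 -0.0092  0.0084] rect 87.2
```

```bash
python3 -m inch '[[0,-0.0033,0,0,0,0,0],[-0.01,0,0,0,0,0,0],[-0.01,0,0,0,0,0,0],[-0.01,0,0,0,0,0,0],[-0.01,0,0,0,0,0,0],[0,0,0,0,0,0,0]]'
```

```text
t: 12.5
eef_pos: [0.5018, -0.3103, 0.1197]
ee_rot: [-0.05, -3.14, -0.0]
contact_force: [-0.4, -0.6, -1.6]
gripper_width: 0.521
gripper_force: 61.5
```

```bash
python3 -m inch '[[-0.01,0,0,0,0,0,0],[-0.01,0,0,0,0,0,0],[-0.007,0,0,0,0,0,0],[0,0,0,0,0,0,0],[0,0,0.001,0,0,0,0.5],[0,0,0,0,0,0,0.68],[0,0,0,0,0,0,0.68],[0,0,0,0,0,0,0.68]]'; python3 - <<'E'
from h import *
p=imaging.camera("scene"); save(p,"s2.png")
cv2.imwrite("pics/s2c.png",cv2.resize(p["pixels"][150:290,320:460,::-1],(500,500)))
E
```

```text
t: 13.3
eef_pos: [0.5276, -0.3115, 0.1198]
ee_rot: [0.051, 3.141, -0.0]
contact_force: [0.3, -0.4, 0.3]
gripper_width: 0.682
gripper_force: 0.0
```

View pics/s2c.png

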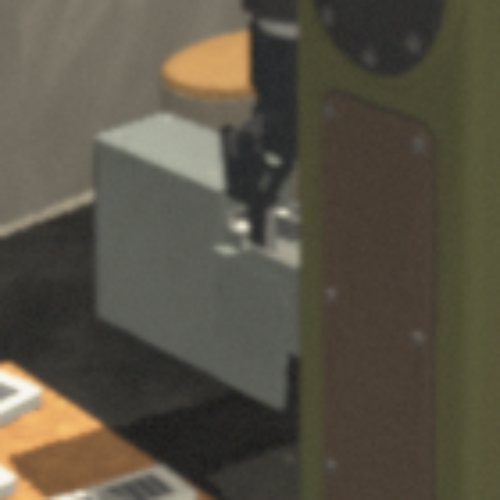

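```bash
python3 -m inch '[[0,0,-0.02,0,0,0,0.68],[0,0,-0.02,0,0,0,0.5],[0.027,0,0,0,0,0,0.2],[0.027,0,0,0,0,0,0],[0,0,0,0,0,0,0],[0,0,0.02,0,0,0,0],[0,0,0.016,0,0,0,0],[0,0,0,0,0,0,0]]'
```

```text
t: 14.15
eef_pos: [0.4725, -0.3089, 0.1201]
ee_rot: [-0.051, -3.136, -0.004]
contact_force: [-0.5, -0.5, -1.4]
gripper_width: 0.001
gripper_force: 0.0
```

```bash
python3 -m inch '[[-0.01,0,0,0,0,0,0],[-0.01,0,0,0,0,0,0],[-0.01,0,0,0,0,0,0],[-0.01,0,0,0,0,0,0],[-0.01,0,0,0,0,0,0],[-0.01,0,0,0,0,0,0],[-0.01,0,0,0,0,0,0],[-0.008,0,0,0,0,0,0],[0,0,0,0,0,0,0]]';  python3 - <<'E'
from h import *
p=imaging.camera("wrist"); save(p,"w6.png")
p=imaging.camera("side"); save(p,"d6.png")
a=cv2.imread("pics/w6.png"); b=cv2.resize(p["pixels"][230:350,350:480,::-1],(400,370)); a=cv2.resize(a,(400,300))
cv2.imwrite("pics/e6.png",np.hstack([np.vstack([a,np.zeros((70,400,3),np.uint8)]),b]))
E
```

```text
t: 15.05
eef_pos: [0.5524, -0.3121, 0.1229]
ee_rot: [-0.05, -3.141, -0.0]
contact_force: [-0.2, -0.2, -0.2]
gripper_width: -0.001
gripper_force: 0.0
```

View pics/e6.png

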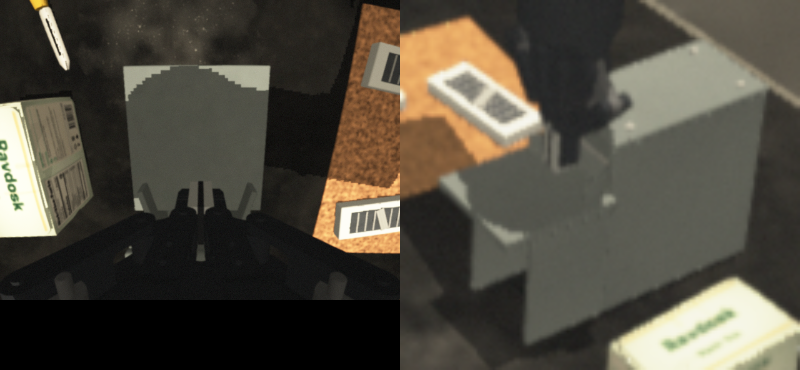

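```bash
python3 -m inch '[[-0.005,0,0,0,0,0,0],[0,0,0,0,0,0,0]]'; python3 -m inch '[[0.01,0,0,0,0,0,0],[0.005,0,-0.04,0,0,0,0],[0,0,-0.045,0,0,0,0],[0,0,-0.045,0,0,0,0.5],[0,0.03,-0.045,0,0,0,0.7],[0,0.045,-0.035,0,0,0,0.75],[0,0.045,0,0,0,0,0.75],[0,0.045,0,0,0,0,0.75],[0,0.045,0,0,0,0,0.75],[0,0,0,0,0,-0.1458,0.75],[0,0,0,0,0,-0.1458,0.75],[0,0,0,0,0,-0.1458,0.75],[0,0,0,0,0,-0.1458,0.75],[0,0,0,0,0,-0.1458,0.75],[0,0,0,0,0,-0.1458,0.75],[0,0,0,0,0,-0.1458,0.75],[0,0,0,0,0,-0.1458,0.75],[0,0,0,0,0,-0.1458,0.75],[0,0,0,0,0,-0.1458,0.75]]'; python3 -m inch '[[0,0,0,0,0,-0.1458,0.75],[0,0,0,0,0,0,0.75],[0,0,0,0,0,0,0.75]]'
cat >> h.py <<'E'
def cas(p):
    """white bright slabs at z 8..24 mm -> pose; mask from depth+colour, so net not needed"""
    W=pts(p); px=p["pixels"].astype(int)
    m=((W[...,2]>.011)&(W[...,2]<.024)&(W[...,0]>.36)&(W[...,0]<.74)&(W[...,1]>-.24)&(W[...,1]<.15)).astype(np.uint8)
    n,l,st,_=cv2.connectedComponentsWithStats(m)
    for i in range(1,n):
        if st[i,4]>150:
            Q=W[l==i]; r=rect(Q); b=cv2.boxPoints(r); e=[b[1]-b[0],b[2]-b[1]]; e=max(e,key=np.linalg.norm); a=np.degrees(np.arctan2(e[1],e[0]))%180
            print("cassette c",np.round(r[0],1),"size",np.round(sorted(r[1]),1),"dir",round(a,1),"z",np.median(Q[:,2]).round(4),"col",px[l==i].mean(0).round(),"n",st[i,4])
E
python3 - <<'E'
from h import *
p=imaging.camera("wrist"); save(p,"w7.png"); cas(p)
E
```

```text
t: 15.35
eef_pos: [0.5568, -0.3123, 0.1235]
ee_rot: [0.051, 3.141, -0.0]
contact_force: [-0.3, -0.4, -0.4]
gripper_width: -0.001
gripper_force: 0.0
t: 17.25
eef_pos: [0.5474, -0.11, 0.3258]
ee_rot: [-2.061, 2.37, -0.0]
contact_force: [-0.1, -0.5, 0.6]
gripper_width: 0.753
gripper_force: 0.0
t: 17.55
eef_pos: [0.5477, -0.1099, 0.3259]
ee_rot: [-2.218, 2.225, -0.0]
contact_force: [-0.9, 0.6, 0.1]
gripper_width: 0.749
gripper_force: 0.0
cassette c [645.7 -89.7] size [ 46.7 110.5] dir 94.3 z 0.0162 col [210. 208. 198.] n 3373
cassette c [474.2 -76.2] size [ 46.6 110.5] dir 78.9 z 0.0162 col [122. 116. 102.] n 3357
cassette c [570.6   6.2] size [ 46.1 110.1] dir 85.3 z 0.0163 col [206. 204. 193.] n 2872
```

View pics/w7.png

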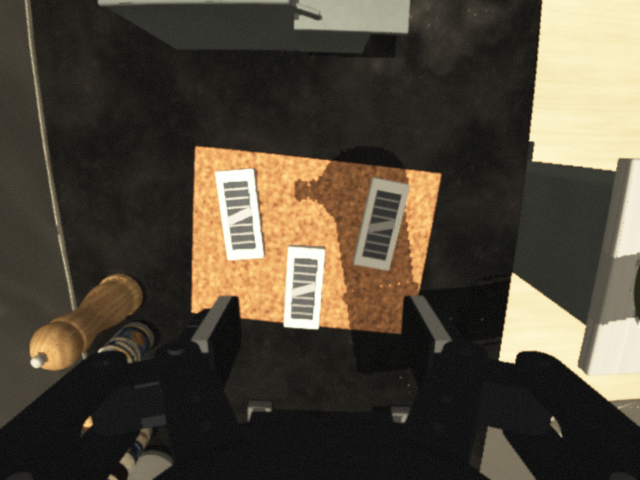

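```bash
python3 -m inch '[[0.003,-0.032,0.03,0,0,0,0.75],[0.003,-0.032,0.03,0,0,0,0.75],[0.003,-0.033,0.03,0,0,0,0.75],[0,0,0.045,0,0,-0.075,0.75],[0,0,0.045,0,0,0,0.75],[0,0,0.045,0,0,0,0.75],[0,0,0.04,0,0,0,0.75],[0,0,0.03,0,0,0,0.75],[0,0,0.016,0,0,0,0.75],[0,0,0.01,0,0,0,0.75],[0,0,0,0,0,0,0.75],[0,0,0,0,0,0,0.75]]'
```

```text
t: 18.8
eef_pos: [0.6463, -0.1187, 0.0066]
ee_rot: [-2.303, 2.135, -0.003]
contact_force: [0.2, -0.7, 0.4]
gripper_width: 0.748
gripper_force: 0.0
```

```bash
python3 -m inch '[[0,0,0,0,0,0,0],[0,0,0,0,0,0,0],[0,0,0,0,0,0,0],[0,0,0,0,0,0,0],[0,0,0,0,0,0,0],[0,0,-0.02,0,0,0,0],[0,0,-0.04,0,0,0,0],[0,0,-0.04,0,0,0,0],[0,0,-0.04,0,0,0,0],[0,0,-0.04,0,0,0,0],[0,0,-0.04,0,0,0,0],[0,0,-0.02,0,0,0,0],[0,0,0,0,0,0,0]]'
```

```text
t: 20.1
eef_pos: [0.6462, -0.1189, 0.2492]
ee_rot: [-2.301, 2.133, -0.008]
contact_force: [0.5, 0.2, -0.4]
gripper_width: 0.517
gripper_force: 65.7
```

```bash
python3 -m inch '[[0.025,0.0305,0,0,0,0.07,0],[0.025,0.0305,0,0,0,-0.07,0],[0.025,0.0305,0,0,0,0,0],[0.025,0.0305,0,0,0,0,0],[0.025,0.0305,0,0,0,0,0],[0.025,0.0305,0,0,0,0,0],[0.025,0.0305,0,0,0,0,0],[0,0,0,0,0,0.14,0],[0,0,0,0,0,0.14,0],[0,0,0,0,0,0.14,0],[0,0,0,0,0,0.14,0],[0,0,0,0,0,0.14,0],[0,0,0,0,0,0.14,0],[0,0,0,0,0,0.14,0],[0,0,0,0,0,0.14,0],[0,0,0,0,0,0.14,0],[0,0,0,0,0,0.14,0],[0,0,0,0,0,0.14,0],[0,0,0,0,0,0.14,0]]'; python3 -m inch '[[0,0,0,0,0,0,0],[0,0,0,0,0,0,0]]'; python3 - <<'E'
from h import *
p=inhand(); safeedge(p); save(p,"w8.png"); cas(p)
E
```

```text
t: 22.0
eef_pos: [0.4433, -0.3069, 0.2431]
ee_rot: [-0.062, -3.139, -0.002]
contact_force: [-0.3, 0.1, -0.8]
gripper_width: 0.513
gripper_force: 65.5
t: 22.2
eef_pos: [0.4434, -0.307, 0.2437]
ee_rot: [-0.046, -3.14, -0.001]
contact_force: [-0.4, 0.0, -0.8]
gripper_width: 0.518
gripper_force: 65.5
in hand n 9693 x [-0.0413  0.0253] y [-0.0237 -0.0022  0.0209] z [-0.0102 -0.0087 -0.0073] rect 0.3
safe 0.1137 [[469.0, -359.0], [567.0, -361.0], [567.0, -358.0], [469.0, -355.0]]
cassette c [474.3 -77.2] size [ 46.4 111.7] dir 78.9 z 0.0163 col [147. 142. 129.] n 4414
cassette c [569.7   4.3] size [ 47.2 109.6] dir 85.1 z 0.0163 col [190. 187. 173.] n 3212
```

```bash
python3 -m inch '[[-0.009,-0.001,0.03,0,0,0,0],[-0.009,-0.001,0.04,0,0,0,0],[0,0,0.025,0,0,0,0],[0,0,0.015,0,0,0,0],[0,0,0.0125,0,0,0,0],[0,0,0,0,0,0,0],[0,0,0,0,0,0,0]]'
```

```text
t: 22.95
eef_pos: [0.4621, -0.3102, 0.1235]
ee_rot: [0.052, 3.14, -0.002]
contact_force: [-0.0, -0.3, -0.6]
gripper_width: 0.514
gripper_force: 65.5
```

```bash
python3 -m inch '[[0,0.0008,0,0,0,0,0],[-0.01,0,0,0,0,0,0],[-0.01,0,0,0,0,0,0],[-0.01,0,0,0,0,0,0],[-0.01,0,0,0,0,0,0],[0,0,0,0,0,0,0]]'
```

```text
t: 23.55
eef_pos: [0.5028, -0.3103, 0.1216]
ee_rot: [-0.052, -3.14, -0.0]
contact_force: [-0.2, -0.1, -0.7]
gripper_width: 0.515
gripper_force: 65.5
```

Same as before: finish inserting, release, go behind, push.

```bash
python3 -m inch '[[-0.01,0,0,0,0,0,0],[-0.01,0,0,0,0,0,0],[-0.006,0,0,0,0,0,0],[0,0,0,0,0,0,0],[0,0,0.002,0,0,0,0.5],[0,0,0,0,0,0,0.68],[0,0,0,0,0,0,0.68],[0,0,-0.02,0,0,0,0.68],[0,0,-0.02,0,0,0,0.5],[0.027,0,0,0,0,0,0.2],[0.027,0,0,0,0,0,0],[0,0,0,0,0,0,0],[0,0,0.02,0,0,0,0],[0,0,0.016,0,0,0,0],[0,0,0,0,0,0,0]]'
```

```text
t: 25.05
eef_pos: [0.4724, -0.3087, 0.121]
ee_rot: [-0.053, -3.137, -0.003]
contact_force: [-0.7, -0.4, -0.6]
gripper_width: -0.0
gripper_force: 0.0
```

```bash
python3 -m inch '[[-0.01,0,0,0,0,0,0],[-0.01,0,0,0,0,0,0],[-0.01,0,0,0,0,0,0],[-0.01,0,0,0,0,0,0],[-0.01,0,0,0,0,0,0],[-0.01,0,0,0,0,0,0],[-0.01,0,0,0,0,0,0],[-0.008,0,0,0,0,0,0],[-0.004,0,0,0,0,0,0],[0,0,0,0,0,0,0]]'
```

```text
t: 26.05
eef_pos: [0.556, -0.3121, 0.1239]
ee_rot: [-0.052, -3.141, -0.0]
contact_force: [-1.0, 0.3, -0.1]
gripper_width: 0.002
gripper_force: 0.0
```

```bash
python3 -m inch '[[0.01,0,0,0,0,0,0],[0.015,0,-0.04,0,0,0,0],[0.02,0,-0.045,0,0,0,0],[0.02,0,-0.045,0,0,0,0],[0.02,0,-0.045,0,0,0,0],[0.02,0,-0.03,0,0,0,0],[0,0,0,0,0,0,0]]'; python3 - <<'E'
from h import *
p=imaging.camera("wrist"); save(p,"w9.png"); safeedge(p); cas(p)
W=pts(p);px=p["pixels"].astype(int)
m=(W[...,0]>.45)&(W[...,0]<.6)&(abs(W[...,1]+.315)<.045)&(W[...,2]>.1)&(px.min(-1)>150);print("white on ledge",m.sum())
E
```

```text
t: 26.75
eef_pos: [0.4487, -0.3098, 0.3368]
ee_rot: [0.055, 3.13, -0.008]
contact_force: [-0.5, -0.4, 0.0]
gripper_width: -0.003
gripper_force: 0.0
safe 0.1599 [[622.0, -312.0], [622.0, -328.0], [655.0, -327.0], [655.0, -312.0]]
safe 0.1139 [[469.0, -359.0], [566.0, -362.0], [569.0, -271.0], [472.0, -268.0]]
cassette c [474.2 -76.8] size [ 46.4 111.4] dir 79.3 z 0.0163 col [155. 151. 137.] n 3077
cassette c [569.7   5.7] size [ 47.  110.6] dir 85.3 z 0.0163 col [198. 195. 181.] n 2589
white on ledge 2524
```

View pics/w9.png

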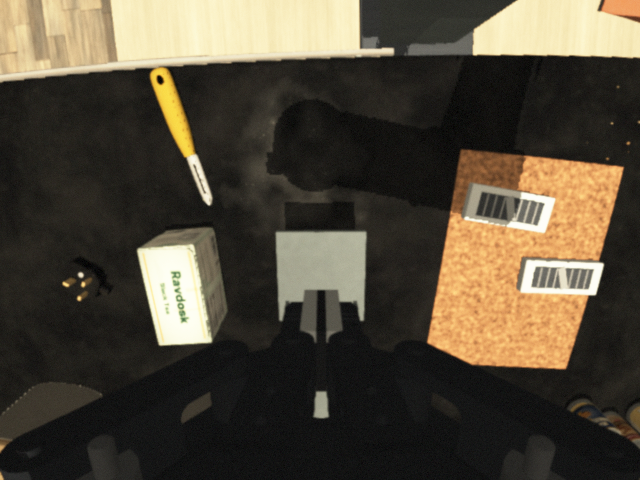

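```bash
python3 -m inch '[[-0.0151,0.0416,0,0,0,0,0.4],[-0.0151,0.0416,0,0,0,0,0.75],[-0.0151,0.0416,0,0,0,0,0.75],[-0.0151,0.0416,0,0,0,0,0.75],[-0.0151,0.0416,0,0,0,0,0.75],[-0.0151,0.0416,0,0,0,0,0.75],[-0.0151,0.0416,0,0,0,0,0.75],[0,0,0,0,0,-0.1385,0.75],[0,0,0,0,0,-0.1385,0.75],[0,0,0,0,0,-0.1385,0.75],[0,0,0,0,0,-0.1385,0.75],[0,0,0,0,0,-0.1385,0.75],[0,0,0,0,0,-0.1385,0.75],[0,0,0,0,0,-0.1385,0.75],[0,0,0,0,0,-0.1385,0.75],[0,0,0,0,0,-0.1385,0.75],[0,0,0,0,0,-0.1385,0.75],[0,0,0,0,0,-0.1385,0.75]]'; python3 -m inch '[[0,0,0.04,0,0,0,0.75],[0,0,0.045,0,0,0,0.75],[0,0,0.045,0,0,0,0.75],[0,0,0.045,0,0,0,0.75],[0,0,0,0,0,0,0.75],[0,0,0,0,0,0,0.75]]'; python3 - <<'E'
from h import *
p=imaging.camera("wrist"); save(p,"w10.png"); cas(p)
E
```

```text
t: 28.6
eef_pos: [0.5655, -0.0212, 0.3276]
ee_rot: [2.136, -2.302, -0.002]
contact_force: [0.6, 0.2, -0.4]
gripper_width: 0.749
gripper_force: 0.0
t: 29.2
eef_pos: [0.5657, -0.0217, 0.1545]
ee_rot: [2.129, -2.308, 0.0]
contact_force: [0.1, -0.3, 2.1]
gripper_width: 0.75
gripper_force: 0.0
cassette c [474.2 -76.5] size [ 46.8 110.6] dir 78.9 z 0.0161 col [189. 186. 175.] n 9717
cassette c [570.2   5.8] size [ 46.2 109.3] dir 85.2 z 0.0162 col [167. 163. 151.] n 7794
```

```bash
python3 -m inch '[[0,-0.001,0.045,0,0,0,0.72],[0,0,0.04,0,0,0,0.72],[0,0,0.03,0,0,0,0.72],[0,0,0.02,0,0,0,0.72],[0,0,0.013,0,0,0,0.72],[0,0,0,0,0,0,0.72],[0,0,0,0,0,0,0.72]]'
```

```text
t: 29.95
eef_pos: [0.5685, -0.021, 0.0085]
ee_rot: [-2.129, 2.307, -0.003]
contact_force: [-0.5, -0.1, 1.0]
gripper_width: 0.717
gripper_force: 0.0
```

```bash
python3 -m inch '[[0,0,0,0,0,0,0],[0,0,0,0,0,0,0],[0,0,0,0,0,0,0],[0,0,0,0,0,0,0],[0,0,0,0,0,0,0],[0,0,-0.02,0,0,0,0],[0,0,-0.04,0,0,0,0],[0,0,-0.04,0,0,0,0],[0,0,-0.04,0,0,0,0],[0,0,-0.04,0,0,0,0],[0,0,-0.04,0,0,0,0],[0,0,-0.02,0,0,0,0],[0,0,0,0,0,0,0]]'
```

```text
t: 31.25
eef_pos: [0.5682, -0.0213, 0.2509]
ee_rot: [-2.126, 2.305, -0.006]
contact_force: [0.8, 0.7, -1.0]
gripper_width: 0.512
gripper_force: 61.4
```

```bash
python3 -m inch '[[0.037,0.0126,0,0,0,0,0],[0.037,0.0126,0,0,0,0,0],[0.037,0.0126,0,0,0,0,0],[0.037,0.0126,0,0,0,0,0],[0.037,0.0126,0,0,0,0,0],[0.037,0.0126,0,0,0,0,0],[0.037,0.0126,0,0,0,0,0],[0.037,0.0126,0,0,0,0,0],[0,0,0,0,0,0.1384,0],[0,0,0,0,0,0.1384,0],[0,0,0,0,0,0.1384,0],[0,0,0,0,0,0.1384,0],[0,0,0,0,0,0.1384,0],[0,0,0,0,0,0.1384,0],[0,0,0,0,0,0.1384,0],[0,0,0,0,0,0.1384,0],[0,0,0,0,0,0.1384,0],[0,0,0,0,0,0.1384,0],[0,0,0,0,0,0.1384,0],[0,0,0,0,0,0,0]]'; python3 -m inch '[[0,0,0,0,0,0,0]]'; python3 - <<'E'
from h import *
p=inhand(); safeedge(p); cas(p)
E
```

```text
t: 33.25
eef_pos: [0.4424, -0.3079, 0.2452]
ee_rot: [-0.052, -3.14, -0.001]
contact_force: [0.1, -0.8, -2.0]
gripper_width: 0.516
gripper_force: 61.4
t: 33.35
eef_pos: [0.4425, -0.308, 0.2455]
ee_rot: [-0.045, -3.14, -0.001]
contact_force: [0.1, -0.0, -1.5]
gripper_width: 0.515
gripper_force: 61.4
in hand n 9709 x [-0.0416  0.0271] y [-0.0236 -0.0022  0.0211] z [-0.0084 -0.007  -0.0056] rect 89.9
safe 0.1136 [[469.0, -359.0], [567.0, -361.0], [567.0, -358.0], [469.0, -356.0]]
cassette c [474.2 -76.5] size [ 46.7 112.6] dir 78.7 z 0.0163 col [149. 144. 131.] n 4359
```

```bash
python3 -m inch '[[-0.009,0,0.03,0,0,0,0],[-0.009,0,0.04,0,0,0,0],[0,0,0.025,0,0,0,0],[0,0,0.015,0,0,0,0],[0,0,0.0125,0,0,0,0],[0,0,0,0,0,0,0],[0,0,0,0,0,0,0]]'; python3 -m inch '[[0,0,0,0,0,0,0],[-0.01,0,0,0,0,0,0],[-0.01,0,0,0,0,0,0],[-0.01,0,0,0,0,0,0],[-0.01,0,0,0,0,0,0],[0,0,0,0,0,0,0]]'
```

```text
t: 34.1
eef_pos: [0.4611, -0.3091, 0.1251]
ee_rot: [0.05, 3.14, -0.002]
contact_force: [-0.1, 0.6, -0.7]
gripper_width: 0.517
gripper_force: 61.4
t: 34.7
eef_pos: [0.5018, -0.3099, 0.1231]
ee_rot: [-0.05, -3.14, -0.0]
contact_force: [-0.6, -0.6, -0.4]
gripper_width: 0.51
gripper_force: 61.4
```

```bash
python3 -m inch '[[-0.01,0,0,0,0,0,0],[-0.01,0,0,0,0,0,0],[-0.006,0,0,0,0,0,0],[0,0,0,0,0,0,0],[0,0,0.002,0,0,0,0.5],[0,0,0,0,0,0,0.68],[0,0,0,0,0,0,0.68],[0,0,-0.02,0,0,0,0.68],[0,0,-0.02,0,0,0,0.5],[0.027,0,0,0,0,0,0.2],[0.029,0,0,0,0,0,0],[0,0,0,0,0,0,0],[0,0,0.02,0,0,0,0],[0,0,0.018,0,0,0,0],[0,0,0,0,0,0,0]]';  python3 -m inch '[[-0.01,0,0,0,0,0,0],[-0.01,0,0,0,0,0,0],[-0.01,0,0,0,0,0,0],[-0.01,0,0,0,0,0,0],[-0.01,0,0,0,0,0,0],[-0.01,0,0,0,0,0,0],[-0.01,0,0,0,0,0,0],[-0.009,0,0,0,0,0,0],[-0.004,0,0,0,0,0,0],[0,0,0,0,0,0,0]]'
```

```text
t: 36.2
eef_pos: [0.4696, -0.3084, 0.1211]
ee_rot: [-0.051, -3.137, -0.003]
contact_force: [-0.3, -0.4, -0.4]
gripper_width: 0.004
gripper_force: 0.0
t: 37.2
eef_pos: [0.554, -0.3117, 0.1233]
ee_rot: [-0.05, -3.141, -0.0]
contact_force: [-0.6, 0.0, -0.6]
gripper_width: 0.001
gripper_force: 0.0
```

```bash
python3 -m inch '[[0.01,0,0,0,0,0,0],[0.015,0,-0.04,0,0,0,0],[0.02,0,-0.045,0,0,0,0],[0.02,0,-0.045,0,0,0,0],[0.02,0,-0.045,0,0,0,0],[0.02,0,-0.03,0,0,0,0.4],[-0.002,0.041,0,0,0,0,0.75],[-0.002,0.041,0,0,0,0,0.75],[-0.002,0.041,0,0,0,0,0.75],[-0.002,0.041,0,0,0,0,0.75],[-0.002,0.041,0,0,0,0,0.75]]'; python3 -m inch '[[0,0,0,0,0,-0.141,0.75],[0,0,0.02,0,0,-0.141,0.75],[0,0,0.02,0,0,-0.141,0.75],[0,0,0.02,0,0,-0.141,0.75],[0,0,0.02,0,0,-0.141,0.75],[0,0,0.02,0,0,-0.141,0.75],[0,0,0.02,0,0,-0.141,0.75],[0,0,0.02,0,0,-0.141,0.75],[0,0,0.02,0,0,-0.141,0.75],[0,0,0.02,0,0,-0.141,0.75],[0,0,0,0,0,0,0.75],[0,0,0,0,0,0,0.75]]'; python3 - <<'E'
from h import *
p=imaging.camera("wrist"); save(p,"w11.png"); cas(p)
E
```

```text
t: 38.3
eef_pos: [0.4641, -0.1027, 0.329]
ee_rot: [0.052, 3.14, 0.001]
contact_force: [0.9, -1.1, 0.8]
gripper_width: 0.747
gripper_force: 0.0
t: 39.5
eef_pos: [0.4649, -0.1042, 0.1494]
ee_rot: [-1.992, 2.429, -0.001]
contact_force: [0.1, -0.5, 0.9]
gripper_width: 0.751
gripper_force: 0.0
cassette c [474.2 -76.8] size [ 46.1 109.6] dir 78.9 z 0.0162 col [167. 163. 151.] n 8065
```

```bash
python3 -m inch '[[0,-0.0025,0.045,0,0,0,0.75],[0,0,0.04,0,0,0,0.75],[0,0,0.03,0,0,0,0.75],[0,0,0.018,0,0,0,0.75],[0,0,0.012,0,0,0,0.75],[0,0,0,0,0,0,0.75],[0,0,0,0,0,0,0.75],[0,0,0,0,0,0,0],[0,0,0,0,0,0,0],[0,0,0,0,0,0,0],[0,0,0,0,0,0,0],[0,0,0,0,0,0,0]]'; python3 -m inch '[[0,0,-0.02,0,0,0,0],[0,0,-0.04,0,0,0,0],[0,0,-0.04,0,0,0,0],[0,0,-0.04,0,0,0,0],[0,0,-0.04,0,0,0,0],[0,0,-0.04,0,0,0,0],[0,0,-0.02,0,0,0,0],[0,0,0,0,0,0,0]]'
```

```text
t: 40.75
eef_pos: [0.4691, -0.1042, 0.0056]
ee_rot: [-1.996, 2.423, -0.003]
contact_force: [-1.2, 0.3, 6.6]
gripper_width: 0.52
gripper_force: 62.0
t: 41.55
eef_pos: [0.4688, -0.1044, 0.2475]
ee_rot: [-1.994, 2.422, -0.006]
contact_force: [-0.3, 0.9, -0.4]
gripper_width: 0.517
gripper_force: 61.6
```

```bash
python3 -m inch '[[0.041,-0.0028,0,0,0,0,0],[0.041,-0.0028,0,0,0,0,0],[0.041,-0.0028,0,0,0,0,0],[0.041,-0.0028,0,0,0,0,0],[0.041,-0.0028,0,0,0,0,0],[0,0,0,0,0,0.141,0],[0,0,0,0,0,0.141,0],[0,0,0,0,0,0.141,0],[0,0,0,0,0,0.141,0],[0,0,0,0,0,0.141,0],[0,0,0,0,0,0.141,0],[0,0,0,0,0,0.141,0],[0,0,0,0,0,0.141,0],[0,0,0,0,0,0.141,0],[0,0,0,0,0,0.141,0],[0,0,0,0,0,0,0],[0,0,0,0,0,0,0]]'; python3 - <<'E'
from h import *
p=inhand(); safeedge(p); cas(p)
E
```

```text
t: 43.25
eef_pos: [0.4419, -0.3079, 0.2427]
ee_rot: [-0.045, -3.14, -0.001]
contact_force: [0.0, -0.2, -1.1]
gripper_width: 0.52
gripper_force: 61.5
in hand n 9761 x [-0.0403  0.0262] y [-0.0235 -0.0022  0.021 ] z [-0.0115 -0.01   -0.0086] rect 90.0
safe 0.1136 [[469.0, -358.0], [567.0, -361.0], [567.0, -359.0], [469.0, -357.0]]
```

```bash
python3 -m inch '[[-0.009,0,0.03,0,0,0,0],[-0.009,0,0.04,0,0,0,0],[0,0,0.025,0,0,0,0],[0,0,0.015,0,0,0,0],[0,0,0.013,0,0,0,0],[0,0,0,0,0,0,0],[0,0,0,0,0,0,0]]'; python3 -m inch '[[0,0,0,0,0,0,0],[-0.01,0,0,0,0,0,0],[-0.01,0,0,0,0,0,0],[-0.01,0,0,0,0,0,0],[-0.01,0,0,0,0,0,0],[0,0,0,0,0,0,0]]'
```

```text
t: 44.0
eef_pos: [0.4606, -0.3091, 0.122]
ee_rot: [0.05, 3.14, -0.001]
contact_force: [0.4, -0.4, -0.8]
gripper_width: 0.519
gripper_force: 61.5
t: 44.6
eef_pos: [0.5013, -0.3099, 0.12]
ee_rot: [-0.05, -3.14, -0.0]
contact_force: [-0.1, -0.4, -0.9]
gripper_width: 0.521
gripper_force: 61.5
```

```bash
python3 -m inch '[[-0.01,0,0,0,0,0,0],[-0.01,0,0,0,0,0,0],[-0.006,0,0,0,0,0,0],[0,0,0,0,0,0,0],[0,0,0.001,0,0,0,0.5],[0,0,0,0,0,0,0.68],[0,0,0,0,0,0,0.68],[0,0,-0.02,0,0,0,0.68],[0,0,-0.02,0,0,0,0.5],[0.027,0,0,0,0,0,0.2],[0.029,0,0,0,0,0,0],[0,0,0,0,0,0,0],[0,0,0.02,0,0,0,0],[0,0,0.017,0,0,0,0],[0,0,0,0,0,0,0]]';  python3 -m inch '[[-0.01,0,0,0,0,0,0],[-0.01,0,0,0,0,0,0],[-0.01,0,0,0,0,0,0],[-0.01,0,0,0,0,0,0],[-0.01,0,0,0,0,0,0],[-0.01,0,0,0,0,0,0],[-0.01,0,0,0,0,0,0],[-0.009,0,0,0,0,0,0],[-0.004,0,0,0,0,0,0],[0,0,0,0,0,0,0]]'
```

```text
t: 46.1
eef_pos: [0.4691, -0.3084, 0.1202]
ee_rot: [-0.051, -3.138, -0.003]
contact_force: [-0.2, 1.3, -0.7]
gripper_width: 0.0
gripper_force: 0.0
t: 47.1
eef_pos: [0.5535, -0.3117, 0.1223]
ee_rot: [-0.05, -3.141, -0.0]
contact_force: [-0.8, 0.1, -0.7]
gripper_width: 0.001
gripper_force: 0.0
```

```bash
python3 -m inch '[[-0.004,0,0,0,0,0,0],[0,0,0,0,0,0,0]]'; python3 -m inch '[[0.01,0,0,0,0,0,0],[0.015,0,-0.04,0,0,0,0],[0.02,0,-0.045,0,0,0,0],[0.02,0,-0.045,0,0,0,0],[0.02,0,-0.045,0,0,0,0],[0.02,0.04,0,0,0,0,0],[0.005,0.042,0,0,0,0,0],[0.005,0.042,0,0,0,0,0],[0.005,0.042,0,0,0,0,0],[0.005,0.042,0,0,0,0,0],[0.005,0.042,0,0,0,0,0],[0.005,0.042,0,0,0,0,0],[0.005,0.042,0,0,0,0,0],[0.005,0.042,0,0,0,0,0],[0.005,0.042,0,0,0,0,0],[0.005,0.042,0,0,0,0,0],[0.005,0.042,0,0,0,0,0],[0.005,0.042,0,0,0,0,0],[0,0,0,0,0,0,0],[0,0,0,0,0,0,0]]'
python3 - <<'E'
from h import *
p=imaging.camera("side"); save(p,"d12.png"); p2=imaging.camera("scene"); save(p2,"s12.png")
a=cv2.resize(p["pixels"][230:350,350:480,::-1],(400,370)); b=cv2.resize(p2["pixels"][170:390,180:418,::-1],(400,370)); cv2.imwrite("pics/e12.png",np.hstack([a,b]))
p=imaging.camera("wrist"); W=pts(p);P=W.reshape(-1,3);P=P[~np.isnan(P).any(1)]
cas(p)
for lo,hi in [((.38,.15,.08),(.7,.3,.095)),((.36,.15,.034),(.43,.3,.1))]:
    Q=P[((P>lo)&(P<hi)).all(1)]; print(len(Q),Q[:,2].max() if len(Q) else 0,cv2.boxPoints(rect(Q)).round().tolist() if len(Q)>9 else 0)
E
```

```text
t: 47.3
eef_pos: [0.5572, -0.3119, 0.1227]
ee_rot: [0.051, 3.141, 0.0]
contact_force: [-0.2, -0.6, -0.3]
gripper_width: -0.0
gripper_force: 0.0
t: 49.3
eef_pos: [0.4092, 0.2373, 0.2974]
ee_rot: [-0.048, -3.141, 0.001]
contact_force: [-0.4, -0.5, -0.4]
gripper_width: 0.0
gripper_force: 0.0
661 0.09065148133876927 [[439.0, 213.0], [457.0, 212.0], [459.0, 247.0], [441.0, 248.0]]
458 0.043659619141309114 [[409.0, 208.0], [419.0, 207.0], [422.0, 256.0], [412.0, 257.0]]
```

View pics/e12.png

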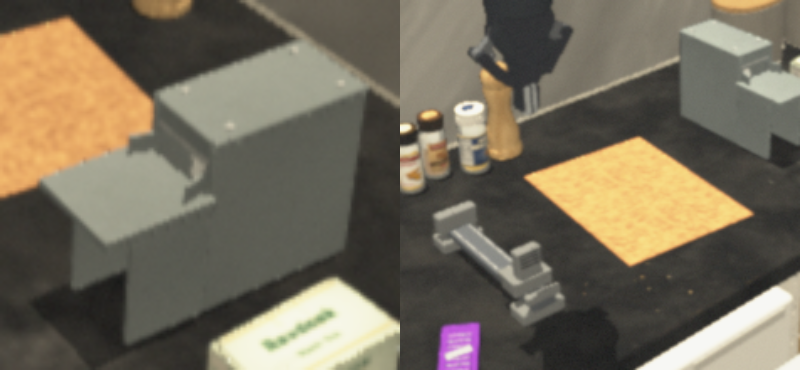

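```bash
python3 - <<'E'
from h import *
a=cv2.imread("pics/side0.png").astype(int); b=cv2.imread("pics/d12.png").astype(int)
# region of slot: crop (150..210,120..200)/3.08 + (350,230)
r=slice(266,300); c=slice(392,424)
d=np.abs(a-b).max(-1)[r,c]; ys,xs=np.where(d>35); print(len(ys)); 
if len(ys): print(ys.min()+266,ys.max()+266,xs.min()+392,xs.max()+392)
p=imaging.camera("side"); W=pts(p)
for y,x in list(zip(ys+266,xs+392))[::max(1,len(ys)//25)]: print(y,x,a[y,x],b[y,x],W[y,x].round(3))
E
```

```text
53
266 286 392 416
266 392 [235 245 246] [108 181 238] [ 0.677 -0.113  0.006]
266 394 [216 235 244] [108 180 238] [ 0.682 -0.115  0.005]
267 392 [238 245 246] [107 179 237] [ 0.676 -0.114  0.003]
267 394 [237 245 246] [109 179 237] [ 0.678 -0.121  0.007]
267 396 [152 206 239] [103 171 233] [ 0.682 -0.125  0.007]
268 393 [238 246 246] [103 172 233] [ 0.674 -0.122  0.005]
268 395 [215 234 240] [105 173 234] [ 0.678 -0.126  0.006]
269 392 [237 245 246] [ 99 165 228] [ 0.668 -0.125  0.006]
269 394 [212 231 233] [102 168 231] [ 0.673 -0.127  0.005]
269 396 [144 174 198] [106 175 236] [ 0.676 -0.132  0.007]
270 393 [172 196 204] [ 99 164 228] [ 0.667 -0.131  0.007]
270 395 [143 165 174] [105 175 235] [ 0.673 -0.132  0.005]
271 392 [152 173 179] [102 167 229] [ 0.665 -0.129  0.003]
271 394 [138 158 165] [104 174 234] [ 0.669 -0.133  0.004]
272 392 [143 161 167] [105 169 230] [ 0.66  -0.136  0.006]
272 394 [130 151 160] [115 177 231] [ 0.662 -0.142  0.009]
273 392 [145 166 168] [126 168 210] [ 0.55  -0.274  0.131]
273 394 [132 153 157] [132 169 202] [ 0.553 -0.278  0.132]
282 413 [81 92 91] [133 150 156] [ 0.605 -0.287  0.09 ]
283 413 [83 92 92] [134 153 158] [ 0.6   -0.293  0.093]
283 415 [85 94 94] [123 140 145] [ 0.602 -0.298  0.095]
284 413 [84 93 92] [134 152 158] [ 0.601 -0.293  0.089]
284 415 [83 91 91] [128 145 151] [ 0.604 -0.296  0.091]
285 412 [84 94 92] [125 141 145] [ 0.599 -0.292  0.087]
285 414 [85 95 95] [133 151 157] [ 0.6   -0.298  0.09 ]
286 412 [85 95 93] [118 133 138] [ 0.606 -0.284  0.076]
286 414 [104 118 117] [136 154 157] [ 0.559 -0.344  0.134]
```

```bash
python3 -m inch '[[0,-0.0073,0.045,0,0,0,0],[0,0,0.045,0,0,0,0],[0,0,0.045,0,0,0,0],[0,0,0.045,0,0,0,0],[0,0,0.03,0,0,0,0],[0,0,0.019,0,0,0,0],[0,0,0,0,0,0,0],[-0.008,0,0,0,0,0,0],[-0.008,0,0,0,0,0,0],[-0.008,0,0,0,0,0,0],[-0.008,0,0,0,0,0,0],[-0.008,0,0,0,0,0,0],[-0.008,0,0,0,0,0,0],[-0.008,0,0,0,0,0,0],[-0.008,0,0,0,0,0,0],[0,0,0,0,0,0,0]]'; python3 -m inch '[[-0.003,0,0,0,0,0,0],[-0.003,0,0,0,0,0,0],[0,0,0,0,0,0,0]]'
```

```text
t: 51.1
eef_pos: [0.4744, 0.2277, 0.0683]
ee_rot: [0.052, 3.141, -0.0]
contact_force: [0.5, 0.5, 0.1]
gripper_width: -0.002
gripper_force: 0.0
t: 51.4
eef_pos: [0.4795, 0.2275, 0.0684]
ee_rot: [-0.051, -3.141, 0.0]
contact_force: [-0.6, -0.8, -0.3]
gripper_width: -0.0
gripper_force: 0.4
```

```bash
python3 -m inch '[[-0.003,0,0,0,0,0,0],[-0.002,0,0,0,0,0,0],[0,0,0,0,0,0,0]]'
```

```text
t: 51.7
eef_pos: [0.4806, 0.2274, 0.0684]
ee_rot: [-0.049, -3.133, 0.002]
contact_force: [-23.5, -0.2, 11.5]
gripper_width: -0.002
gripper_force: 12.0
```

Stop reached (23 N). Back off, lift, and verify.

```bash
python3 -m inch '[[0.008,0,0,0,0,0,0],[0.01,0,0,0,0,0,0],[0.01,0,-0.04,0,0,0,0],[0.01,0,-0.045,0,0,0,0],[0.01,0,-0.045,0,0,0,0],[0.01,0,-0.045,0,0,0,0],[0.01,0,-0.04,0,0,0,0],[0,-0.04,0,0,0,0,0],[0,-0.04,0,0,0,0,0],[0,-0.04,0,0,0,0,0],[0,0,0,0,0,0,0],[0,0,0,0,0,0,0]]'
python3 - <<'E'
from h import *
p=imaging.camera("wrist"); W=pts(p);P=W.reshape(-1,3);P=P[~np.isnan(P).any(1)]
Q=P[((P>(.38,.15,.08))&(P<(.7,.3,.095))).all(1)]; print(len(Q),np.round(rect(Q)[0],1) if len(Q)>9 else 0)
s=imaging.camera("scene"); P=pts(s).reshape(-1,3); Q=P[((P>(.3,.1,.078))&(P<(.6,.4,.1))).all(1)]; print("scene tab",rect(Q)); d=imaging.camera("side")
cv2.imwrite("pics/f.png",np.hstack([cv2.resize(s["pixels"][150:400,100:530,::-1],(430,300)),cv2.resize(d["pixels"][180:440,220:560,::-1],(370,300))]))
E
```

```text
t: 52.9
eef_pos: [0.4127, 0.1092, 0.2841]
ee_rot: [0.053, 3.139, 0.002]
contact_force: [-0.2, 0.9, -0.1]
gripper_width: 0.003
gripper_force: 0.0
674 [498.1 227.1]
scene tab ((495.4997863769531, 230.12461853027344), (37.89273452758789, 21.575902938842773), 82.75005340576172)
```

View pics/f.png

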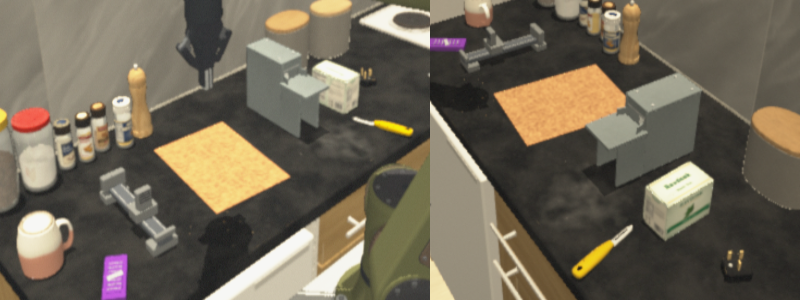

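```bash
python3 -c "
from cell import ticket
print(ticket.hand_in())"
```

```text
the job is handed in; nothing more can be done
None
```

The job is handed in: the held cassette and the three from the mat are all in the blade safe, the empty clamp's jaw is pushed fully shut, and the mug, tea box and peeler were not touched.

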